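Fit the citrus press cone and hold it down

TASK

Take the white eight-sided juicing cone out of the wooden tray and fit it on the citrus press: turn it until its cross-shaped stem meshes with the cross-shaped slots of the drive, and slide it home so that its flange sits on the drive. Then press it down against the spring of the drive, most of the way, as one does to start the press, and finish while still gripping the cone and pressing it down. Leave the other things in the tray where they are, give or take a nudge.

Things in the scene. Friction and masses are not known exactly. Their poses are not given: they have to be found in the camera images.
- cone_center (a point): Centre of the juicing cone, half-way up its axis, z up: white plastic, loose, upright in the tray, 0.12 kg, 76 mm high. Heights above its bottom: stem 0-18, round flange 60 mm wide 18-22, eight-sided upright grip 40 mm across flats 22-54 (this point, at 38, is its centre; flats face the cone's x and y axes and the diagonals), ribbed dome 54-76 mm.
- cone_foot (a point): Bottom of the cone's stem, on its axis, 38 mm below cone_center, same axes, z up. The stem is a cross of two wings along the x and y axes, each 32 mm tip to tip, 7 mm thick and 18 mm high, lower edges rounded. It fits the drive in any of four turns 90 degrees apart.
- drive_top (a point): Centre of the top face of the press's drive socket, a grey disc 54 mm wide standing 12 mm proud of the white base; z up. Its cross-shaped slot runs along this frame's x and y axes (turning with the drive): 9.4 mm wide, 38 mm end to end, 21 mm deep. cone_center stands 20 mm above this point when fully home, 38 mm when resting unmeshed on top.
- press: Citrus press motor base, white, round, 130 mm wide at the foot and about 115 mm at the top, 60 mm high, does not shift on the worktop; origin at the centre of its underside; its yaw differs from that of the drive.
- drive (a joint): Angle of the drive socket about the vertical relative to the motor base (rad, counter-clockwise from above); it stands at any angle and is stiff to turn (0.25 N m).
- plunge (a joint): How far the drive socket is pressed down into the base against its spring (m): 0 up, 0.006 fully down at a hard stop. It gives from 5 N on and takes 11 N to go fully down; it springs back when let go. It also goes down if the cone is pressed on it unmeshed.
- tray: Open wooden tray, 250 x 250 mm, walls 35 mm high and 6 mm thick, floor 6 mm thick, fixed to the worktop; origin at the centre of its underside. The cone and three other things stand in it, one in each quarter, about 104 mm apart.
- pusher: A smooth round white pusher without flats, flange or ribs, 48 mm wide and 72 mm high, standing in the tray (leave it); origin at the centre of its underside.
- timer: A dome-shaped egg timer, 56 mm wide and high, standing in the tray (leave it); origin at the centre of its underside.
- shaker: A salt shaker, 44 mm wide and 90 mm high, standing in the tray (leave it); origin at the centre of its underside.
Mind the look-alikes: they are no part of the job. What is shaped like the part that bears cone_center but orange, purple or yellow is not meant.

How it is judged:
On the way, in this order (a step that is already met when the one before it is completed fails the run):
1. the cone is lifted out of the tray in the gripper (height (world z) of cone_center above 0.095 m and contact force between the fingers and cone above 2 N), for 0.2 s.
2. the cone is meshed and home in the drive (z of cone_center in the frame of drive_top below 0.0225 m and horizontal distance between cone_center and drive_top below 0.004 m and angle between the z axis of cone_center and the z axis of drive_top, either way round below 0.09 rad), for 0.2 s.
At the end, for the whole second after the job is handed in: The cone is home in the drive (its centre at most 22.5 mm above the drive's top, 4 mm from its axis, within 0.09 rad of upright), the drive is pressed down at least 3.5 of its 6 mm, the fingers grip the cone, it is at rest, and the other things in the tray are within 40 mm of where they stood (all of step 2 and value of joint plunge above 0.0035 m and contact force between the fingers and cone above 2 N and linear speed of cone below 0.02 m/s and distance of each of pusher, timer, shaker from where it was at the start of the episode below 0.04 m); the arm keeps its last pose, push and grip.
It fails at once if another thing in the tray is pushed over, lifted or carried away ((distance of pusher from where it was at the start of the episode above 0.04 m or angle between pusher's own z axis and vertical above 0.6 rad) or (distance of timer from where it was at the start of the episode above 0.04 m or angle between timer's own z axis and vertical above 0.6 rad) or (distance of shaker from where it was at the start of the episode above 0.04 m or angle between shaker's own z axis and vertical above 0.6 rad)).
It also fails if it takes over 40 s, if anything falls off the work surface, if the arm or the gripper's body presses on something with over 40 N, if the wrist force passes 120 N, or if a joint passes its speed limit or range.

ROBOT

A 6-joint arm with a two-finger parallel gripper is mounted at the origin on a cart in front of the work surface, level with it; the furniture and walls round the work are solid. World frame = base frame: x ahead of the robot, y to its left, z up, the work surface at z = 0. Lengths are in m, angles in rad, forces in N, time in s.
With the tool pointing down it reaches from about 0.225 to 0.875 m from the base axis. Payload 3.4 kg.
Tool frame: the origin (TCP) lies between the finger pads; the fingertips stand 14 mm ahead of it and the grasp point (between the pads) lies 5 mm behind it; z points along the fingers, y is the direction in which the jaws open and shut (so a half turn about z gives the same grasp; the last joint's range is limited). The gripper opens to 85 mm and grips with 20 to 120 N. Pads are 22 mm wide; open, the fingers measure 114 mm over their backs; the gripper's body (76 mm by 85 mm) begins 54 mm behind the grasp point. The pads swing forward as they close: fully open they stand 13 mm farther back than shut.
Start: joints at [1.002, 0.276, 1.505, -0, 1.361, -0.121], TCP at [0.249, 0.518, 0.245] pointing down, gripper open.
Joint ranges: [-2.89, 2.89], [-0.75, 2.08], [0.22, 2.7], [-1.18, 4.32], [0.11, 2.71], [-2.7, 2.7]. Speed limits (rad/s): [2.57, 2.57, 3.14, 3.14, 3.14, 3.14].

INTERFACE

Orientations are given as a unit quaternion [w, x, y, z].
In Python, from rig import manip, get_image, job gives the robot as it stands. The module is installed in compiled form; this text tells all that it offers.
- The arm moves only by the tool step_arm, never from a script. Its argument "moves" is one flat list of numbers, 5 for each row, row after row: the shift along the tool's x, y, z as a fraction of full scale, then the turn about the tool's z as a fraction of full scale, then the gripper's target within -1 to 1 (shut at 1, half-way at 0, fully open at -1). In form: [dx, dy, dz, twist, hand, dx, dy, dz, twist, hand, ...]. A call has 1 to 5 rows; each row is the pose to reach, as a shift and turn from the pose commanded when the call began, along the tool's axes at that moment, turning the shorter way round; what a row does not reach only later rows make up. Full scale, the value 1, is 500 mm for a shift and pi rad for a turn. A row lasts 1/10 s, in which the tool goes at most 50 mm and 8.59 degrees, less where a joint would pass 70% of its speed; a pose out of reach is approached as far as the arm can. A call with a number of a shift or a turn outside -1 to 1 is refused whole. A call with a gripper value outside its range is refused whole. The fingers move at their own pace and stop on an object; "force" is the grip in N (left out, the last holds). Time passes only in rows, so rows that repeat a pose let the fingers close. It gives the time, the measured TCP pose, the force and the opening at its end, in the units of the state.
- manip.get_state(): the state, without advancing time (a new reading comes with each control period).
- get_image(name): name is "scene" or "top" or "wrist"; returns a dict with "frame" (384x512x3 uint8, blue, green, red), "fx", "fy", "cx", "cy" (pixels), "rvec" (rotation vector, rad) and "tvec" (3), from world to camera coordinates, as OpenCV has them; the wrist camera has in their place "T_tool_cam" (4x4, takes a point from camera to tool coordinates, whose origin is the TCP and whose axes are the flange's). Camera axes: x right, y down, z forward; pixel columns grow to the right and rows downward; lengths in m; the calibration is good to about 2 mm. A picture is of the moment at which its call begins: read the wrist's pose just before it. There is no depth.
- job.sign_off(): hands the job in, once; it reports no verdict.
The state is a dict: "clock": time; "qpos": joint angles; "qd": joint speeds; "effort": joint torques, N m; "position": TCP position; "ee_rot": TCP orientation; "contact_force": force on the tool from outside, world axes, zero at the start; "moment": the same for the moment, N m; "width": finger opening in m.
Only numpy, scipy, OpenCV 4.12 (cv2) and the standard library are available. Lean on these libraries where they do the work, as an engineer would, in place of code of your own. Each camera call takes 0.05 s, during which the arm holds its last target. There are 200 camera calls.

## Working session

There is one attempt and no reset: what is moved stays moved. The work goes in short steps, Python scripts to look and compute and a tool call to move; the robot and the scene stay as the last step left them, time stands still between calls to the robot, and variables do not carry over. Pictures are saved under pics/ and viewed, about 8 in all and at most 12, crops included, and the job is handed in when it is done.

Besides the shell and the picture viewer there is one more tool, called after "Request:" in YAML: its name, and indented under it one key for each argument. step_arm: Moves the arm, as the interface text tells. Its arguments: {"type":"object","properties":{"moves":{"type":"array","items":{"type":"number","minimum":-1,"maximum":1}},"force":{"type":"number"}},"required":["moves"]}

```bash
mkdir -p pics; cat > h.py <<'E'
import numpy as np, cv2
from rig import manip, get_image, job
from scipy.spatial.transform import Rotation as R
def cam(n):
    s=manip.get_state(); im=get_image(n)
    K=np.array([[im['fx'],0,im['cx']],[0,im['fy'],im['cy']],[0,0,1.]])
    if n=='wrist':
        q=s['ee_rot']; T=np.eye(4); T[:3,:3]=R.from_quat([q[1],q[2],q[3],q[0]]).as_matrix(); T[:3,3]=s['position']
        M=T@np.array(im['T_tool_cam']); Rc=M[:3,:3]; c=M[:3,3]
    else:
        Rw=cv2.Rodrigues(np.array(im['rvec'],float))[0]; Rc=Rw.T; c=-Rc@np.array(im['tvec'],float).ravel()
    return im['frame'],K,Rc,c
def onplane(uv,z,K,Rc,c):
    uv=np.atleast_2d(np.array(uv,float)); d=(Rc@np.linalg.inv(K)@np.c_[uv,np.ones(len(uv))].T).T
    return c+d*((z-c[2])/d[:,2])[:,None]
def proj(p,K,Rc,c):
    p=np.atleast_2d(p); q=(K@(Rc.T@(p-c).T)).T; return q[:,:2]/q[:,2:]
E
python3 - <<'E'
from h import *
for n in('top','scene','wrist'):
    f,K,Rc,c=cam(n); cv2.imwrite(f'pics/{n}0.png',f); np.savez(f'{n}0.npz',f=f,K=K,Rc=Rc,c=c); print(n,K[0,0],c.round(3),Rc[:,2].round(2))
print(manip.get_state())
a=cv2.imread('pics/top0.png');b=cv2.imread('pics/scene0.png')
E
```

```text
top 389.28748579537097 [ 0.42  -0.178  1.101] [ 0.03 -0.03 -1.  ]
scene 428.578650321609 [ 0.479 -0.838  1.332] [ 0.    0.45 -0.89]
wrist 266.9080942789236 [0.188 0.548 0.374] [ 0.24 -0.12 -0.96]
{'clock': 0.15, 'qpos': array([ 1.00197838e+00,  2.76462566e-01,  1.50582342e+00,  1.28719608e-05,
        1.36067473e+00, -1.21020791e-01]), 'qd': array([-0.00096751, -0.00115091, -0.00431113, -0.00087686, -0.00042556,
       -0.00041474]), 'effort': array([ 6.15772260e-04, -4.17148376e+01, -2.46032792e+01, -1.98110524e-04,
        7.65143515e-03,  4.31102637e-05]), 'position': array([0.24878308, 0.51799994, 0.24463861]), 'ee_rot': array([-2.37208492e-04,  2.22033830e-01,  9.75038723e-01, -6.41617002e-04]), 'contact_force': array([-1.06632808, -0.23466848, -0.57627293]), 'moment': array([ 0.05514193,  0.00661118, -0.03807872]), 'width': 0.08525812231859972}
```

View pics/top0.png

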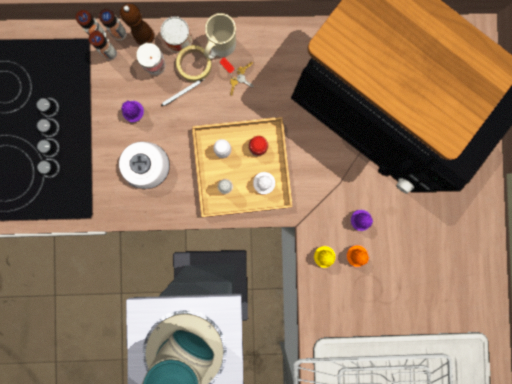

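View pics/scene0.png

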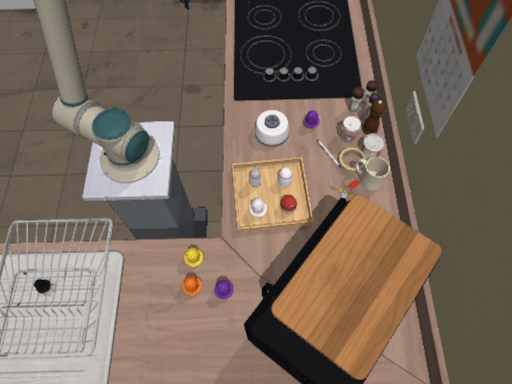

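Top view: press at (143,165), cone with flange at (264,183), pusher (222,148), red timer (258,145), shaker (224,186).

```bash
python3 - <<'E'
from h import *
d=np.load('top0.npz'); a=(d['K'],d['Rc'],d['c'])
for n,uv,z in(('cone',(264,183),.044),('press',(141,163),.07),('shaker',(224,186),.09),('pusher',(222,148),.07),('timer',(258,145),.05)): print(n,onplane(uv,z,*a).round(3))
print('tray',onplane([(192,128),(283,119),(292,207),(201,216)],.035,*a).round(3))
v=cv2.resize(d['f'][100:230,100:310],None,fx=3.7,fy=3.7,interpolation=2); cv2.imwrite('pics/t1.png',v)
s=manip.get_state(); q=s['ee_rot']; print(R.from_quat([q[1],q[2],q[3],q[0]]).as_matrix().round(3)); print(np.array(get_image('wrist')['T_tool_cam']).round(3))
E
```

```text
cone [[ 0.464 -0.233  0.044]]
press [[0.524 0.092 0.07 ]]
shaker [[ 0.457 -0.126  0.09 ]]
pusher [[ 0.559 -0.122  0.07 ]]
timer [[ 0.567 -0.219  0.05 ]]
tray [[ 0.62  -0.04   0.035]
 [ 0.64  -0.29   0.035]
 [ 0.397 -0.308  0.035]
 [ 0.379 -0.059  0.035]]
[[-0.901  0.433 -0.001]
 [ 0.433  0.901 -0.001]
 [ 0.    -0.001 -1.   ]]
[[-0.001 -0.964 -0.266  0.068]
 [ 1.    -0.001 -0.001  0.001]
 [ 0.001 -0.266  0.964 -0.13 ]
 [ 0.     0.     0.     1.   ]]
```

View pics/t1.png

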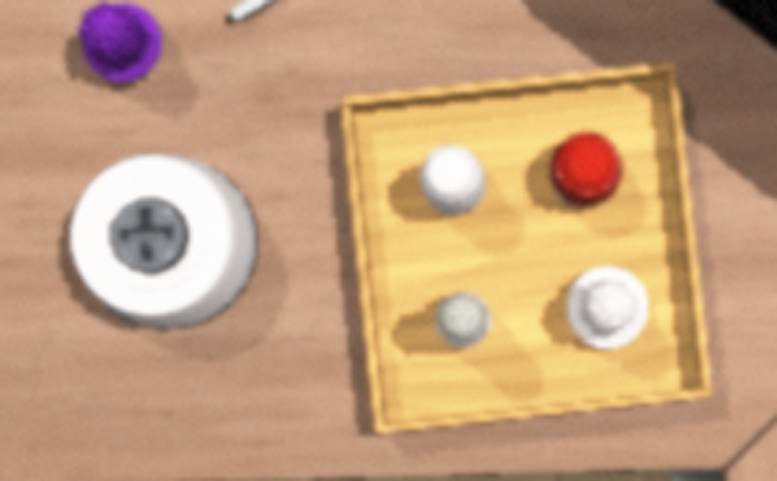

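Request:
step_arm:
  moves: [-0.864,-0.53,0.08,0,-1,-0.864,-0.53,0.08,0,-1,-0.864,-0.53,0.08,0,-1,-0.864,-0.53,0.08,0,-1,-0.864,-0.53,0.08,0,-1]

```text
clock: 0.7
position: [0.3846, 0.3072, 0.2255]
ee_rot: [0.0, 0.222, 0.975, 0.0]
contact_force: [0.8, 0.1, 0.1]
width: 0.0855
```

Request:
step_arm:
  moves: [-0.437,-0.267,0.04,0,-1,-0.437,-0.267,0.04,0,-1,-0.437,-0.267,0.04,0,-1,-0.437,-0.267,0.04,0,-1,-0.437,-0.267,0.04,0,-1]

```text
clock: 1.2
position: [0.5202, 0.0978, 0.206]
ee_rot: [0.0, 0.222, 0.975, 0.0]
contact_force: [0.2, 1.1, 0.4]
width: 0.0854
```

Request:
step_arm:
  moves: [0,0,0,0,-1,0,0,0,0,-1,0,0,0,0,-1]

```text
clock: 1.5
position: [0.5188, 0.1003, 0.206]
ee_rot: [-0.001, 0.222, 0.975, 0.0]
contact_force: [1.3, -0.0, 0.7]
width: 0.0855
```

```bash
python3 - <<'E'
from h import *
print(manip.get_state()['position'],manip.get_state()['ee_rot'])
f,K,Rc,c=cam('wrist'); np.savez('w1.npz',f=f,K=K,Rc=Rc,c=c); cv2.imwrite('pics/w1.png',cv2.resize(f,None,fx=1.5,fy=1.5))
E
```

```text
[0.51878992 0.10032352 0.20600184] [-5.62048772e-04  2.21883118e-01  9.75073084e-01  2.15242212e-04]
```

View pics/w1.png

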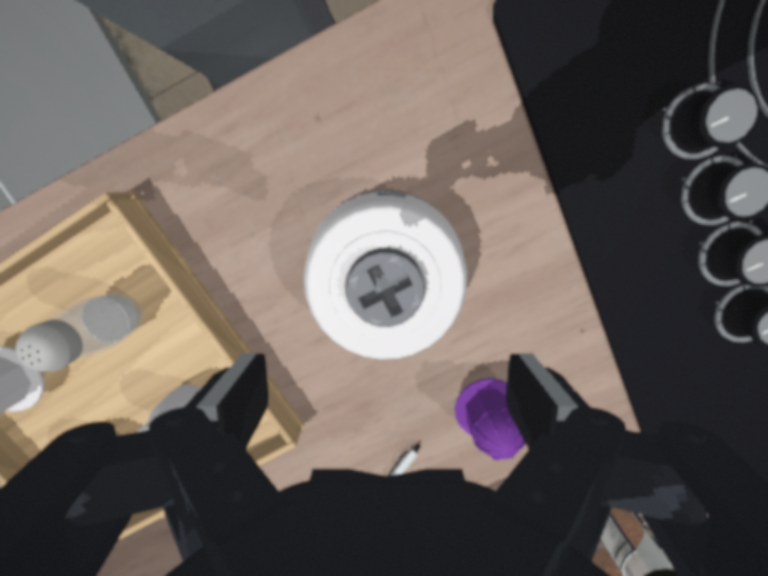

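Wrist view shows the press with the drive disc at about (386,287) and a plus-shaped slot turned about 25°. I'll rectify onto the drive top plane and measure.

```bash
cat > drv.py <<'E'
from h import *
def rect(f,a,cxy,z,half=.04,px=.0002,ang=0):
    n=int(2*half/px); t=np.arange(n)*px-half; X,Y=np.meshgrid(t,-t)  # col=+x,row down=-y
    P=np.c_[(X+cxy[0]).ravel(),(Y+cxy[1]).ravel(),np.full(n*n,z)]
    m=proj(P,*a).astype(np.float32).reshape(n,n,2); return cv2.remap(f,m[...,0],m[...,1],cv2.INTER_CUBIC)
def drive(npz,z=.072,out=None):
    d=np.load(npz); a=(d['K'],d['Rc'],d['c']); c0=np.array([.521,.092]); 
    for it in range(2):
        r=rect(d['f'],a,c0,z); g=cv2.cvtColor(r,cv2.COLOR_BGR2GRAY)
        m=(g<165).astype(np.uint8); m=cv2.morphologyEx(m,cv2.MORPH_CLOSE,np.ones((5,5)))
        cs=cv2.findContours(m,0,2)[0]; k=max(cs,key=lambda k:cv2.contourArea(k)); h=cv2.convexHull(k)
        (u,v),rad,_=cv2.fitEllipse(h); print('disc',u,v,np.array(rad)*.2)
        c0=c0+np.array([(u-200)*.0002,(200-v)*.0002])
    r=rect(d['f'],a,c0,z); g=cv2.cvtColor(r,cv2.COLOR_BGR2GRAY); yy,xx=np.mgrid[:400,:400]-200; rr=np.hypot(xx,yy)*.2
    for R0 in(10,13,15,17):
        th=np.arange(720)*np.pi/360; v=cv2.remap(g.astype(np.float32),(200+R0*5*np.cos(th)).astype(np.float32)[None],(200-R0*5*np.sin(th)).astype(np.float32)[None],1)[0]
        w=np.clip(np.median(v)-15-v,0,None); print(R0,np.degrees(np.angle((w*np.exp(4j*th)).sum()))/4, abs((w*np.exp(4j*th)).sum())/w.sum())
    print('centre',c0)
    if out: cv2.imwrite(out,r)
    return c0
E
python3 -c "
from drv import *
drive('w1.npz',out='pics/d1.png')"
```

```text
disc 196.65296936035156 162.79541015625 [54.67750244 55.99176025]
disc 200.0552520751953 199.92626953125 [54.59938965 56.05102539]
10 -28.668213161281486 0.10806714126264262
13 0.4274037580861814 0.4684595467827373
15 0.9829890180305959 0.5985938228278058
17 0.8098678029271094 0.6669553992077314
centre [0.52034164 0.09945566]
```

View pics/d1.png

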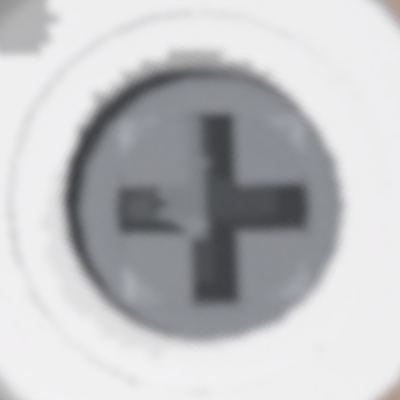

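Request:
step_arm:
  moves: [-0.189,-0.648,0.01,0,-1,-0.189,-0.648,0.01,0,-1,-0.189,-0.648,0.01,0,-1,-0.189,-0.648,0.01,0,-1,-0.189,-0.648,0.01,0,-1]

```text
clock: 2.05
position: [0.4782, -0.1469, 0.2029]
ee_rot: [0.001, 0.22, 0.975, 0.0]
contact_force: [1.1, -0.6, 0.5]
width: 0.0852
```

Request:
step_arm:
  moves: [-0.044,-0.15,0,0,-1,-0.044,-0.15,0,0,-1,-0.044,-0.15,0,0,-1,-0.044,-0.15,0,0,-1,-0.044,-0.15,0,0,-1]

```text
clock: 2.55
position: [0.4662, -0.2221, 0.2025]
ee_rot: [-0.0, 0.221, 0.975, 0.0]
contact_force: [0.6, 0.1, -0.1]
width: 0.0857
```

```bash
python3 - <<'E'
from drv import *
print(manip.get_state()['position'],manip.get_state()['ee_rot'])
f,K,Rc,c=cam('wrist'); np.savez('w2.npz',f=f,K=K,Rc=Rc,c=c)
p=proj([.464,-.233,.06],K,Rc,c)[0]; print(p)
u,v=p.astype(int); x=f[max(v-60,0):v+60,max(0,u-60):u+60]; b=cv2.resize(x,(480,480),interpolation=2)
r=cv2.resize(rect(f,(K,Rc,c),(.464,-.233),.06),(480,480)); 
sm=cv2.resize(f,None,fx=.7,fy=.7)
cv2.imwrite('pics/w2.png',cv2.resize(np.hstack([b,r]),(800,400)))
E
```

```text
[ 0.46619568 -0.22210706  0.20253193] [-7.90983298e-05  2.20969347e-01  9.75280636e-01  4.71622210e-04]
[246.55175314 189.76268062]
```

View pics/w2.png

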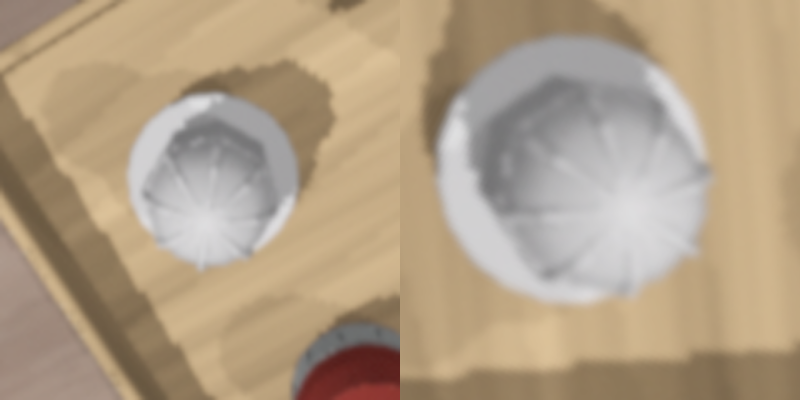

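The cone shows its flange circle, octagon corners on the upper left, and ribs; I'll fit the flange on its plane and rectify.

```bash
python3 - <<'E'
from drv import *
d=np.load('w2.npz'); a=(d['K'],d['Rc'],d['c']); c0=np.array([.464,-.233])
for it in range(2):
    r=rect(d['f'],a,c0,.028); hsv=cv2.cvtColor(r,cv2.COLOR_BGR2HSV)
    m=((hsv[...,1]<35)).astype(np.uint8); m=cv2.morphologyEx(m,cv2.MORPH_OPEN,np.ones((7,7)))
    k=max(cv2.findContours(m,0,2)[0],key=cv2.contourArea); e=cv2.fitEllipse(cv2.convexHull(k)); print(e)
    c0=c0+np.array([(e[0][0]-200)*.0002,(200-e[0][1])*.0002])
print('flange centre',c0)
h=np.array(k)[:,0]; M=np.c_[h,np.ones(len(h))]
r28=rect(d['f'],a,c0,.028); r60=rect(d['f'],a,c0,.06)
for r in (r28,r60):
    cv2.circle(r,(200,200),150,(0,255,0),1); cv2.circle(r,(200,200),2,(0,0,255),-1); cv2.circle(r,(200,200),108,(255,0,0),1)
cv2.imwrite('pics/c2.png',np.hstack([r28,r60]))
E
```

```text
((204.51466369628906, 191.50953674316406), (297.1300354003906, 313.44317626953125), 123.26362609863281)
((200.21197509765625, 200.24374389648438), (297.0105285644531, 314.0361328125), 124.23970031738281)
flange centre [ 0.46494533 -0.23135066]
```

View pics/c2.png

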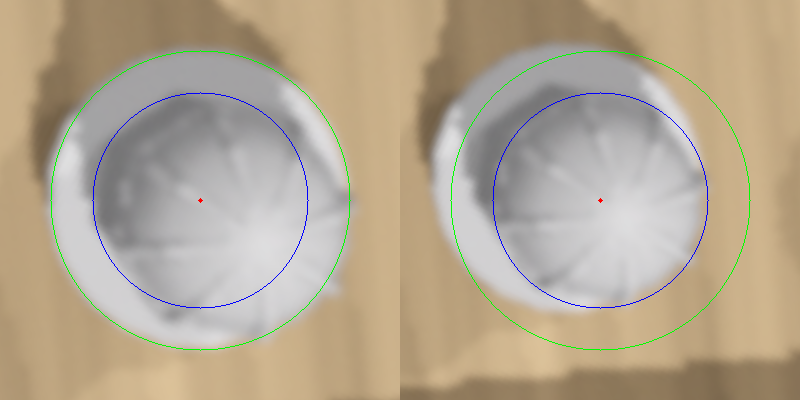

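```bash
python3 - <<'E'
from drv import *
d=np.load('w2.npz'); a=(d['K'],d['Rc'],d['c']); c0=np.array([.4646,-.2310])
r=rect(d['f'],a,c0,.028); g=cv2.GaussianBlur(cv2.cvtColor(r,cv2.COLOR_BGR2GRAY),(0,0),2).astype(np.float32)
rad=np.arange(16,26.01,.1); pts=[]
for t in range(70,236,5):
    th=np.radians(t); p=cv2.remap(g,(200+rad*5*np.cos(th)).astype(np.float32)[None],(200-rad*5*np.sin(th)).astype(np.float32)[None],1)[0]
    i=np.argmax(np.gradient(p)); print(t,rad[i].round(1),np.gradient(p)[i].round(1),end=' | ')
z=r[60:340,30:350]; z=cv2.createCLAHE(4,(4,4)).apply(cv2.cvtColor(z,cv2.COLOR_BGR2GRAY)); cv2.imwrite('pics/c3.png',cv2.resize(z,(640,560)))
E
```

```text
70 21.0 0.9 | 75 20.7 0.6 | 80 19.8 1.1 | 85 20.2 1.5 | 90 19.9 1.5 | 95 21.0 1.5 | 100 21.4 1.9 | 105 20.8 1.7 | 110 21.0 1.7 | 115 20.2 1.6 | 120 20.2 1.8 | 125 20.1 1.8 | 130 20.0 1.8 | 135 20.5 1.8 | 140 20.9 1.6 | 145 21.4 1.6 | 150 21.4 1.4 | 155 25.8 1.2 | 160 24.4 2.8 | 165 23.9 3.0 | 170 23.1 2.5 | 175 23.2 2.5 | 180 21.5 2.5 | 185 21.0 3.5 | 190 21.0 3.4 | 195 21.0 3.3 | 200 20.1 3.0 | 205 20.1 2.9 | 210 19.7 2.7 | 215 20.2 1.8 | 220 20.8 1.5 | 225 20.2 1.4 | 230 20.9 1.4 | 235 22.5 1.3 |
```

View pics/c3.png

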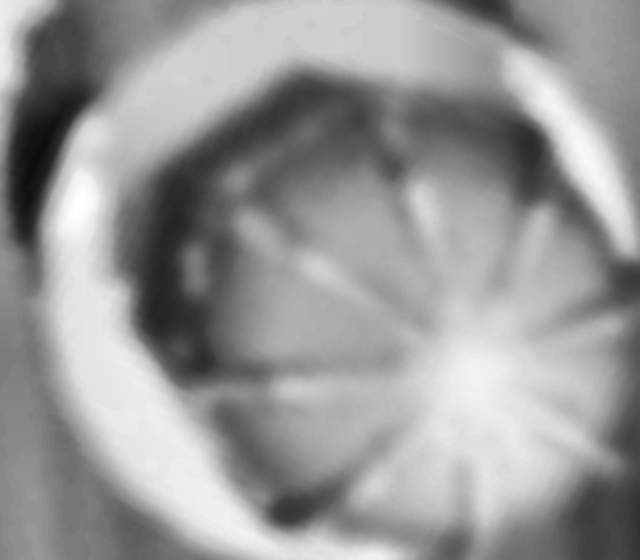

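Octagon corners are at about 102/147/192° (ribs agree, ~12° mod 45), so the flats face about 35° mod 45. I'll turn the jaws by 30° and descend part-way.

Request:
step_arm:
  moves: [-0.005,-0.017,0.165,0.165,-1,-0.005,-0.017,0.165,0.165,-1,-0.005,-0.017,0.165,0.165,-1,-0.005,-0.017,0.165,0.165,-1,-0.005,-0.017,0.165,0.165,-1]

```text
clock: 3.1
position: [0.4649, -0.2313, 0.1197]
ee_rot: [-0.0, 0.463, 0.886, 0.0]
contact_force: [1.2, 0.5, 0.3]
width: 0.0854
```

Request:
step_arm:
  moves: [0,0,0,0,-1,0,0,0,0,-1]

```text
clock: 3.3
position: [0.465, -0.2322, 0.1203]
ee_rot: [0.0, 0.464, 0.886, 0.0]
contact_force: [-0.7, -0.1, 0.2]
width: 0.0854
```

```bash
cat > st.py <<'E'
from h import *
import sys
s=manip.get_state(); q=s['ee_rot']; M=R.from_quat([q[1],q[2],q[3],q[0]]).as_matrix()
print('pos',s['position'].round(4),'jaw',np.degrees(np.arctan2(M[1,1],M[0,1])).round(2),'zax',M[:,2].round(3),'F',s['contact_force'].round(1),'M',s['moment'].round(2),'w',round(s['width'],4),'t',s['clock'],'q6',s['qpos'][5].round(2))
if len(sys.argv)>1:
    t=np.array([float(x) for x in sys.argv[1:4]]); print('shift',(M.T@(t-s['position'])/.5).round(4))
    if len(sys.argv)>4: print('twist',((-(float(sys.argv[4])-np.degrees(np.arctan2(M[1,1],M[0,1])))+180)%360-180)/180)
E
python3 st.py .4646 -.2310 .046 34.8
```

```text
pos [ 0.465  -0.2322  0.1203] jaw 34.76 zax [ 0.001 -0.    -1.   ] F [-0.7 -0.1  0.2] M [-0.01 -0.04 -0.01] w 0.0854 t 3.3 q6 -1.2
shift [0.0025 0.0008 0.1486]
twist -0.00020481932097785223
```

Request:
step_arm:
  moves: [0.002,0.001,0.08,0,-1,0.002,0.001,0.148,0,-1,0.002,0.001,0.148,0,-1,0.002,0.001,0.148,0,-1]

```text
clock: 3.7
position: [0.4645, -0.2316, 0.0462]
ee_rot: [-0.0, 0.464, 0.886, 0.0]
contact_force: [-0.1, -0.6, -0.0]
width: 0.0855
```

Request:
step_arm:
  force: 40
  moves: [0,0,0,0,1,0,0,0,0,1,0,0,0,0,1,0,0,0,0,1,0,0,0,0,1]

```text
clock: 4.2
position: [0.4653, -0.2322, 0.0473]
ee_rot: [0.001, 0.464, 0.886, -0.0]
contact_force: [-1.4, 0.4, 7.3]
width: 0.0392
```

```bash
python3 st.py
```

```text
pos [ 0.4653 -0.2322  0.0473] jaw 34.65 zax [ 0.002 -0.001 -1.   ] F [-1.4  0.4  7.3] M [ 0.14  0.12 -0.01] w 0.0392 t 4.2 q6 -1.2
```

Request:
step_arm:
  moves: [0,0,-0.05,0,1,0,0,-0.12,0,1,0,0,-0.2,0,1,0,0,-0.28,0,1,0,0,-0.28,0,1]

```text
clock: 4.7
position: [0.4675, -0.2337, 0.1917]
ee_rot: [0.006, 0.464, 0.886, -0.001]
contact_force: [0.6, -0.7, -0.9]
width: 0.0392
```

Request:
step_arm:
  moves: [0,0,0,0,1,0,0,0,0,1,0,0,0,0,1]

```text
clock: 5.0
position: [0.4633, -0.231, 0.1841]
ee_rot: [-0.002, 0.465, 0.886, 0.0]
contact_force: [-0.1, 0.0, -0.5]
width: 0.0392
```

```bash
python3 st.py .5225 .0981 .165 45.5; python3 - <<'E'
from drv import *
f,K,Rc,c=cam('wrist'); s,Ks,Rs,cs=cam('scene'); np.savez('w3.npz',f=f,K=K,Rc=Rc,c=c)
p=proj(manip.get_state()['position']-[0,0,.03],Ks,Rs,cs)[0].astype(int)
cv2.imwrite('pics/w3.png',np.hstack([cv2.resize(f[96:,:],(512,288)),cv2.resize(s[p[1]-40:p[1]+40,p[0]-40:p[0]+40],(288,288),interpolation=2)]))
E
```

```text
pos [ 0.4633 -0.231   0.1841] jaw 34.64 zax [-0.003  0.002 -1.   ] F [-0.1  0.  -0.5] M [ 0.01  0.01 -0.01] w 0.0392 t 5.0 q6 -1.2
shift [0.4742 0.4715 0.0394]
twist -0.06034377457279258
```

View pics/w3.png

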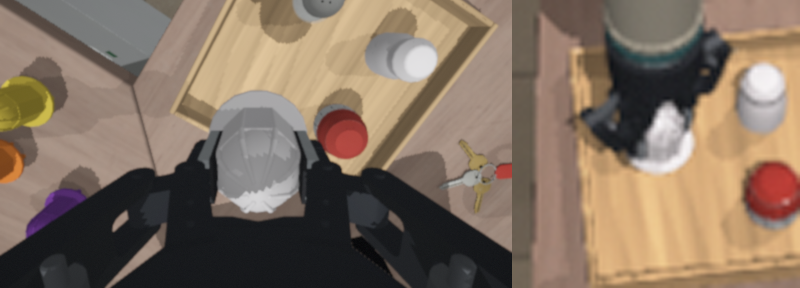

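Cone held squarely on flats; flange arc visible at columns 215–300, rows ~92–120 (offset 96). Now measure the cone's offset in the grip from that arc.

```bash
python3 - <<'E'
from h import *
from scipy.optimize import least_squares
d=np.load('w3.npz'); f=d['f']; T=np.array(get_image('wrist')['T_tool_cam'])
S=cv2.cvtColor(f,cv2.COLOR_BGR2HSV)[...,1].astype(int)
pts=[]
for u in range(218,300,3):
    col=S[150:240,u]; i=np.where((col[:-3]<40)&(col[1:-2]<40)&(col[2:-1]<40))[0]
    if len(i): pts.append((u,150+i[0]))
print(pts)
for z in(.019,.017,.021):
    p=onplane(pts,z,d['K'],T[:3,:3],T[:3,3])[:,:2]
    r=least_squares(lambda c:np.hypot(*(p-c).T)-.03,[0,0],loss='soft_l1',f_scale=.0005); print(z,r.x.round(4),np.abs(r.fun).mean().round(5))
    r=least_squares(lambda c:np.hypot(*(p-c[:2]).T)-c[2],[0,0,.03],loss='soft_l1',f_scale=.0005); print(z,r.x.round(4))
E
```

```text
[(218, np.int64(206)), (221, np.int64(202)), (224, np.int64(199)), (227, np.int64(197)), (230, np.int64(195)), (233, np.int64(193)), (236, np.int64(191)), (239, np.int64(190)), (242, np.int64(189)), (245, np.int64(188)), (248, np.int64(187)), (251, np.int64(187)), (254, np.int64(187)), (257, np.int64(187)), (260, np.int64(187)), (263, np.int64(187)), (266, np.int64(187)), (269, np.int64(188)), (272, np.int64(189)), (275, np.int64(190)), (278, np.int64(191)), (281, np.int64(192)), (284, np.int64(194)), (287, np.int64(196)), (290, np.int64(198)), (293, np.int64(200)), (296, np.int64(204)), (299, np.int64(208))]
0.019 [0.0014 0.0005] 0.00015
0.019 [0.0022 0.0005 0.0293]
0.017 [0.0018 0.0005] 0.00017
0.017 [0.0031 0.0005 0.0289]
0.021 [0.0009 0.0005] 0.00013
0.021 [0.0013 0.0005 0.0297]
```

Request:
step_arm:
  moves: [0.474,0.472,0.02,-0.06,1,0.474,0.472,0.02,-0.06,1,0.474,0.472,0.02,-0.06,1,0.474,0.472,0.02,-0.06,1,0.474,0.472,0.02,-0.06,1]

```text
clock: 5.65
position: [0.5088, 0.016, 0.178]
ee_rot: [-0.0, 0.379, 0.925, -0.0]
contact_force: [1.6, 0.3, -1.1]
width: 0.0393
```

```bash
python3 st.py .5225 .0981 .165 45.5
```

```text
pos [0.5088 0.016  0.178 ] jaw 45.42 zax [-0.  0. -1.] F [ 1.6  0.3 -1.1] M [-0.03 -0.   -0.02] w 0.0393 t 5.65 q6 -0.9
shift [0.0957 0.1362 0.026 ]
twist -0.00045003397884152543
```

Request:
step_arm:
  moves: [0.07,0.11,0.02,0,1,0.07,0.11,0.05,0,1,0.07,0.11,0.05,0,1,0.07,0.11,0.05,0,1]

```text
clock: 6.05
position: [0.522, 0.0778, 0.1528]
ee_rot: [-0.001, 0.379, 0.926, -0.001]
contact_force: [-0.7, 0.6, -0.8]
width: 0.0394
```

```bash
python3 st.py .5231 .0968 .124 45.5
```

```text
pos [0.522  0.0778 0.1528] jaw 45.51 zax [-0.002 -0.001 -1.   ] F [-0.7  0.6 -0.8] M [-0.04 -0.02  0.01] w 0.0394 t 6.05 q6 -0.78
shift [0.025  0.0288 0.0575]
twist 7.728943342234136e-05
```

Request:
step_arm:
  moves: [0.024,0.028,0.02,0,1,0.024,0.028,0.057,0,1,0.024,0.028,0.057,0,1,0.024,0.028,0.057,0,1,0.024,0.028,0.057,0,1]

```text
clock: 6.55
position: [0.5246, 0.0954, 0.1261]
ee_rot: [0.001, 0.38, 0.925, 0.0]
contact_force: [0.7, -0.4, -1.7]
width: 0.0394
```

```bash
python3 st.py .5231 .0968 .109 45.5; python3 - <<'E'
from h import *
f,K,Rc,c=cam('wrist'); np.savez('w4.npz',f=f,K=K,Rc=Rc,c=c)
cv2.imwrite('pics/w4.png',cv2.resize(f[130:330,156:356],(600,600),interpolation=2))
E
```

```text
pos [0.5246 0.0954 0.1261] jaw 45.36 zax [ 0.002 -0.    -1.   ] F [ 0.7 -0.4 -1.7] M [-0.01 -0.02 -0.01] w 0.0394 t 6.55 q6 -0.74
shift [ 0.0042 -0.0002  0.0342]
twist -0.0007661267575675387
```

View pics/w4.png

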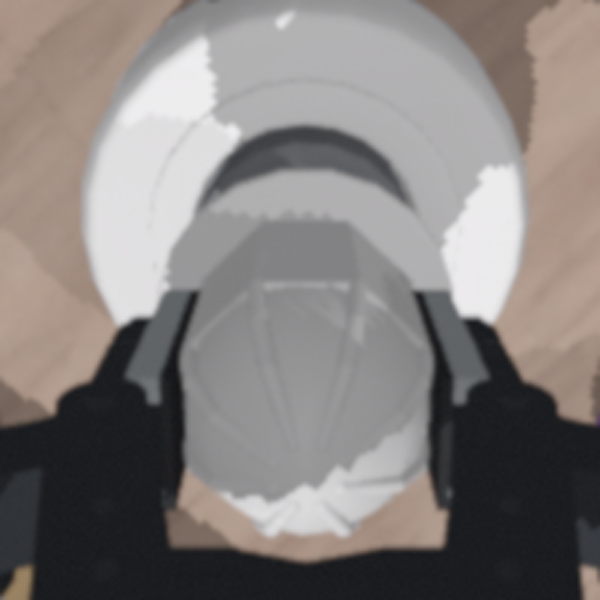

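Drive arc (centre col ~305) and flange (~307) line up laterally. Lower to probe.

Request:
step_arm:
  moves: [0.004,0,0.012,0,1,0.004,0,0.024,0,1,0.004,0,0.032,0,1,0.004,0,0.034,0,1,0.004,0,0.034,0,1]

```text
clock: 7.1
position: [0.5224, 0.0975, 0.1076]
ee_rot: [-0.0, 0.379, 0.925, -0.0]
contact_force: [1.4, -2.7, -1.7]
width: 0.0393
```

```bash
python3 st.py .5231 .0968 .105 45.5
```

```text
pos [0.5224 0.0975 0.1076] jaw 45.47 zax [-0.    -0.001 -1.   ] F [ 1.4 -2.7 -1.7] M [-0.29 -0.13  0.07] w 0.0393 t 7.1 q6 -0.74
shift [-0.002   0.      0.0053]
twist -0.0001878987275255718
```

Below the unmeshed contact height without upward force, so it is entering the slots. Continue.

Request:
step_arm:
  moves: [-0.002,0,0.008,0,1,-0.002,0,0.016,0,1,-0.002,0,0.016,0,1]

```text
clock: 7.4
position: [0.5225, 0.0972, 0.0993]
ee_rot: [-0.001, 0.379, 0.925, -0.0]
contact_force: [0.1, 0.5, -0.8]
width: 0.0393
```

```bash
python3 st.py .5231 .0968 .095 45.5
```

```text
pos [0.5225 0.0972 0.0993] jaw 45.43 zax [-0.001  0.    -1.   ] F [ 0.1  0.5 -0.8] M [-0.01 -0.05  0.02] w 0.0393 t 7.4 q6 -0.74
shift [-0.0014  0.0002  0.0085]
twist -0.0003831877480046665
```

Request:
step_arm:
  moves: [0,0,0.006,0,1,0,0,0.008,0,1,0,0,0.008,0,1,0,0,0.008,0,1,0,0,0.008,0,1]

```text
clock: 7.9
position: [0.5232, 0.0971, 0.0961]
ee_rot: [0.0, 0.379, 0.925, 0.0]
contact_force: [-0.4, -0.7, -1.4]
width: 0.0389
```

```bash
python3 st.py .5231 .0968 .090 45.5
```

```text
pos [0.5232 0.0971 0.0961] jaw 45.45 zax [ 0.  0. -1.] F [-0.4 -0.7 -1.4] M [ 0.02 -0.04  0.02] w 0.0389 t 7.9 q6 -0.74
shift [-0.0003 -0.0005  0.0122]
twist -0.00030470434329746217
```

Request:
step_arm:
  moves: [0,0,0.002,0,1,0,0,0.004,0,1,0,0,0.004,0,1]

```text
clock: 8.2
position: [0.5234, 0.0971, 0.0944]
ee_rot: [0.0, 0.379, 0.925, 0.0]
contact_force: [-0.3, 0.6, 2.6]
width: 0.0393
```

Request:
step_arm:
  force: 60
  moves: [0,0,0.002,0,1,0,0,0.004,0,1,0,0,0.004,0,1]

```text
clock: 8.5
position: [0.5234, 0.0971, 0.0923]
ee_rot: [0.0, 0.379, 0.925, 0.0]
contact_force: [-1.5, 0.2, 5.4]
width: 0.039
```

Request:
step_arm:
  moves: [0,0,0.002,0,1,0,0,0.004,0,1,0,0,0.004,0,1]

```text
clock: 8.8
position: [0.5234, 0.0971, 0.0905]
ee_rot: [0.0, 0.379, 0.925, 0.0]
contact_force: [-1.3, 0.4, 6.7]
width: 0.0387
```

Request:
step_arm:
  moves: [0,0,0.002,0,1,0,0,0.004,0,1,0,0,0.004,0,1]

```text
clock: 9.1
position: [0.5234, 0.0971, 0.0894]
ee_rot: [0.001, 0.379, 0.925, 0.0]
contact_force: [-2.1, 0.2, 12.7]
width: 0.0393
```

Request:
step_arm:
  moves: [0,0,0.001,0,1,0,0,0.001,0,1,0,0,0.001,0,1]

```text
clock: 9.4
position: [0.5234, 0.0971, 0.0893]
ee_rot: [0.001, 0.379, 0.925, 0.0]
contact_force: [-4.4, 0.1, 15.3]
width: 0.039
```

Request:
step_arm:
  moves: [0,0,0.001,0,1,0,0,0.001,0,1,0,0,0.001,0,1]

```text
clock: 9.7
position: [0.5235, 0.0971, 0.0893]
ee_rot: [0.001, 0.379, 0.925, 0.0]
contact_force: [-3.7, -0.3, 17.9]
width: 0.0388
```

Hard stop reached. Cone rose 48 mm from tray to contact, matching exactly the home height (0.092 m). A final look before handing in.

```bash
python3 - <<'E'
from h import *
f=cam('wrist')[0]; t=cam('top')[0]
cv2.imwrite('pics/end.png',np.hstack([cv2.resize(f[130:330,156:356],(400,400)),cv2.resize(t[100:230,180:310],(400,400))]))
E
python3 st.py
```

```text
pos [0.5234 0.0971 0.0893] jaw 45.45 zax [ 0.002  0.    -1.   ] F [-4.5 -0.8 18. ] M [-0.02  0.76  0.01] w 0.039 t 9.8 q6 -0.74
```

View pics/end.png

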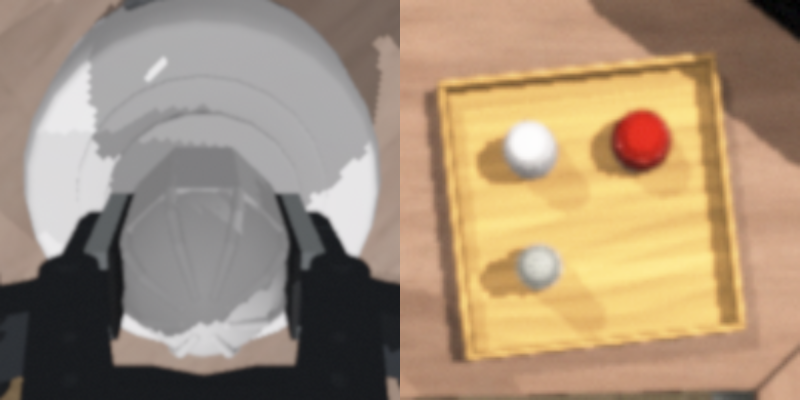

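The flange covers the drive concentrically with the base, and the three other things stand undisturbed in the tray.

```bash
python3 -c "
from rig import job; print(job.sign_off())"
```

```text
the job is handed in; nothing more can be done
None
```

I took the white cone out of the tray by its flats and turned it about 11° to match the drive slots. It meshed on the first try. I then pressed it down and handed the job in at 9.8 s, still gripping and pressing; no verdict was reported.

- **Fit:** the flange met the drive with the cone centre at about 0.092 m, the height expected when fully home. The last picture shows the flange covering the drive, concentric with the base.
- **Press:** the drive went down about 6 mm to its hard stop, judged from the tool height levelling off at 0.0893 m. The push was about 18 N.
- **Grip:** the finger opening was 39 mm on the 40 mm flats, with the grip set to 60 N.
- **Tray:** the pusher, timer and shaker stand upright and look unmoved in the last top view; I did not measure their positions again.
- **Disagreements:** my first rough pick of the drive centre in the top camera was about 6 mm off in y from the wrist-camera measurement. I used the wrist camera, and the fit confirmed it. There was also a small side force of about 4 N at the end, with no tilt of the tool.

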